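# Replace the empty lotion bottle on the doll-hair bench

## Task

The lotion bottle on the round black mat is empty: first stand it upright in the shallow wooden crate for empties, beside the bottle already there, then take the new amber bottle with the red cap out of the sloping rack and stand it upright on the mat, all of its foot on the mat. Set both bottles down gently without dropping them or letting them fall over, let go of them, and leave the other bottles and the doll's head where they are.

Things in the scene. Friction and masses are not known exactly. Their poses are not given: they have to be found in the camera images.
- new_bottle: The new bottle: amber, white paper label, red cap. 56 mm round body to 105 mm, shoulder to 128 mm, 30 mm neck to 142 mm, 32 mm round cap to the top; 172 mm tall, 0.26 kg. Origin: centre of underside; z: along the bottle, foot to top. At the start it leans 35 degrees from vertical in one of the rack's three pockets (which one varies), top towards the rack's front; it slides out along its own axis.
- old_bottle: The empty bottle: amber, white paper label with a grey stripe, no cap. 56 mm round body to 105 mm, shoulder to 128 mm, 30 mm open neck to the top; 172 mm tall, 0.09 kg. Origin: centre of underside; z: along the bottle, foot to top. At the start it stands upright on the mat.
- rack: Fixed wooden rack 275 mm wide (y). Origin: on the bench; x points to its back, front (-x) to the robot. Three pockets at y = -95, 0, +95 mm: a bottle's foot centre sits at x = 0, z = 50 mm, the bottle leans 35 degrees from vertical, top towards -x, on a sloping board between two 8 mm cheeks that reach 85 mm up it; shoulder, neck and cap stand free. Base from x = -118 to +48 mm.
- stand: Fixed wooden stand, 120 x 120 mm, top 60 mm above the bench, with a round black rubber mat 92 mm across and 4 mm thick in the middle of its top. Origin: on the bench under its centre.
- mat (a point): Centre of the upper face of the round mat, 64 mm above the bench.
- crate: Fixed shallow wooden crate for empties, 150 x 220 mm (its x, y), walls 6 mm thick and 32 mm high (corner posts 44 mm), floor 6 mm thick. Origin: on the bench under its centre. The green empty bottle stands in its -y half; its +y half is free.
- crate_floor (a point): Centre of the crate's inner floor, 6 mm above the bench; axes as the crate's.
- blue_bottle: Bystander: blue bottle with a white cap in another pocket of the rack, leaning like the new one. 56 mm round body to 105 mm, shoulder to 128 mm, 30 mm neck to 142 mm, 32 mm round cap to the top; 172 mm tall, 0.26 kg. Origin: centre of underside; z: along the bottle, foot to top. 
- green_bottle: Bystander: opaque green bottle with a white cap in the third pocket of the rack, leaning likewise. 56 mm round body to 105 mm, shoulder to 128 mm, 30 mm neck to 142 mm, 32 mm round cap to the top; 172 mm tall, 0.26 kg. Origin: centre of underside; z: along the bottle, foot to top. 
- spent_bottle: Bystander: empty transparent green bottle without a cap, upright in the -y half of the crate. 56 mm round body to 105 mm, shoulder to 128 mm, 30 mm open neck to the top; 172 mm tall, 0.09 kg. Origin: centre of underside; z: along the bottle, foot to top. 
- doll_head: Bystander: doll's head with brown hair on a round wooden holder 84 mm across, 155 mm tall. Origin: centre of the holder's underside.
Not all that is in view belongs to the job. Of the things that look like the stand, the smallest one is meant.

How it is judged:
On the way, in this order (a step that is already met when the one before it is completed fails the run):
1. the empty bottle stands upright in the crate, let go, while the new bottle has not left the rack (x of old_bottle in the frame of crate_floor between -0.046 and 0.046 m and y of old_bottle in the frame of crate_floor between -0.081 and 0.081 m and z of old_bottle in the frame of crate_floor between -0.006 and 0.006 m and angle between old_bottle's own z axis and vertical below 0.07 rad and contact force between old_bottle and the fingers below 0.1 N and linear speed of old_bottle below 0.03 m/s and distance of new_bottle from where it was at the start of the episode below 0.03 m), for 0.2 s.
2. the new bottle stands upright on the mat, let go (horizontal distance between new_bottle and mat below 0.021 m and z of new_bottle in the frame of mat between -0.006 and 0.006 m and angle between new_bottle's own z axis and vertical below 0.07 rad and contact force between new_bottle and the fingers below 0.1 N and linear speed of new_bottle below 0.03 m/s), for 0.2 s.
At the end, for the whole second after the job is handed in: Both bottles upright (within 4 degrees), let go and at rest: the new one on the mat within 21 mm of its centre, the empty one on the crate's floor inside its walls. The other rack bottles, the green empty and the doll's head within 25 mm of their starts, the latter two upright (all of step 2 and x of old_bottle in the frame of crate_floor between -0.046 and 0.046 m and y of old_bottle in the frame of crate_floor between -0.081 and 0.081 m and z of old_bottle in the frame of crate_floor between -0.006 and 0.006 m and angle between old_bottle's own z axis and vertical below 0.07 rad and contact force between old_bottle and the fingers below 0.1 N and linear speed of old_bottle below 0.03 m/s and distance of each of blue_bottle, green_bottle, spent_bottle, doll_head from where it was at the start of the episode below 0.025 m and angle between each of spent_bottle, doll_head's own z axis and vertical below 0.1 rad); the robot touches nothing.
It fails at once if either handled bottle falls freely (more than about 10 mm) ((linear speed of new_bottle above 0.45 m/s and contact force between new_bottle and the arm below 0.1 N and contact force between new_bottle and the fingers below 0.1 N) or (linear speed of old_bottle above 0.45 m/s and contact force between old_bottle and the arm below 0.1 N and contact force between old_bottle and the fingers below 0.1 N)).
It fails at once if either handled bottle falls over (leans more than 65 degrees) (angle between any of new_bottle, old_bottle's own z axis and vertical above 1.13 rad).
It fails at once if a bystander (blue, green or green empty bottle, doll's head) is moved by more than 25 mm (distance of any of blue_bottle, green_bottle, spent_bottle, doll_head from where it was at the start of the episode above 0.025 m).
It also fails if it takes over 59 s, if anything falls off the work surface, if the arm or the gripper's body presses on something with over 40 N, if the wrist force passes 120 N, or if a joint passes its speed limit or range.

## Robot

A 6-joint arm with a two-finger parallel gripper is mounted at the origin on the work surface. World frame = base frame: x ahead of the robot, y to its left, z up, the work surface at z = 0. Lengths are in m, angles in rad, forces in N, time in s.
With the tool pointing down it reaches from about 0.35 to 0.725 m from the base axis. Payload 4.3 kg.
Tool frame: the origin (TCP) lies midway between the tips of the shut fingers; the grasp point (between the pads) lies 19 mm behind it; z points along the fingers, y is the line along which they close (so a half turn about z gives the same grasp; the last joint's range is limited). The gripper opens to 85 mm and grips with 20 to 120 N. Pads are 22 mm wide; open, the fingers measure 114 mm over their backs; the gripper's body (76 mm by 85 mm) begins 54 mm behind the grasp point. The pads swing forward as they close: fully open they stand 13 mm farther back than shut.
Start: joints at [1.017, 0.377, 0.081, 1.274, 0, 1.46], TCP at [0.247, 0.519, 0.231] pointing down, gripper open.
Joint ranges: [-2.72, 2.72], [-0.84, 1.66], [-1.02, 1.22], [-1.77, 2.12], [-1.37, 1.28], [-3.14, 3.14]. Speed limits (rad/s): [2.57, 2.57, 3.14, 3.14, 3.14, 3.14].

## Interface

Orientations are given as [roll, pitch, yaw] about the fixed x, y, z axes, in that order (R = Rz(yaw) Ry(pitch) Rx(roll)).
In Python, from plant import bot gives the robot as it stands.
- The arm moves only by the tool apply_moves, never from a script. Its arguments are lists of equal length, an entry for each row: "offset": the shift along the tool's x, y, z in cm, a list of three; "twist": the turn, a rotation vector about the tool's x, y, z in degrees, a list of three; "gripper": the opening, from -1 (shut) to 1 (fully open). In form: {"offset": [[tx, ty, tz], ...], "twist": [[rx, ry, rz], ...], "gripper": [gripper, ...]}. A call has 1 to 20 rows; each row shifts and turns the commanded pose from where the row before left it, along the tool's axes as they then stand; what a row does not reach is not made up. A row lasts 1/10 s, in which the tool goes at most 50 mm and 8.59 degrees, less where a joint would pass 70% of its speed; a pose out of reach is approached as far as the arm can. A call with a gripper value outside its range is refused whole. The fingers move at their own pace and stop on an object; "force" is the grip in N (left out, the last holds). Time passes only in rows, so rows that do not move let the fingers close. It gives the time, the measured TCP pose, the force, the opening and the grip force at its end, in the units of the state.
- bot.state(): the state, without advancing time (a new reading comes with each control period).
- bot.camera(name): name is "scene" or "side" or "wrist"; returns a dict with "pixels" (420x560x3 uint8, red, green, blue), "fx", "fy", "cx", "cy" (pixels), "pose" (4x4, takes a point from camera to world coordinates). Camera axes: x right, y down, z forward; pixel columns grow to the right and rows downward; lengths in m; the calibration is good to about 2 mm. A picture is of the moment at which its call begins. There is no depth.
- bot.hand_in(): hands the job in; it is judged then, once.
The state is a dict: "time": time; "joint_positions": joint angles; "qvel": joint speeds; "joint_torque": joint torques, N m; "eef_pos": TCP position; "tcp_rot": TCP orientation; "force": force on the tool from outside, world axes, zero at the start; "torque": the same for the moment, N m; "grip_width": finger opening in m; "grasp_force": force on a finger pad.
Only numpy, scipy, OpenCV 4.12 (cv2) and the standard library are available. Lean on these libraries where they do the work, as an engineer would, in place of code of your own. Each camera call takes 0.05 s, during which the arm holds its last target. There are 200 camera calls.

## Working session

There is one attempt and no reset: what is moved stays moved. The work goes in short steps, Python scripts to look and compute and a tool call to move; the robot and the scene stay as the last step left them, time stands still between calls to the robot, and variables do not carry over. Pictures are saved under pics/ and viewed, at most 10 in all, crops included, and the job is handed in when it is done.

Besides the shell and the picture viewer there is one more tool, called in YAML: its name, and indented under it one key for each argument. apply_moves: Moves the arm, as the interface text tells. Its arguments: {"type":"object","properties":{"offset":{"type":"array","items":{"type":"array","items":{"type":"number"}}},"twist":{"type":"array","items":{"type":"array","items":{"type":"number"}}},"gripper":{"type":"array","items":{"type":"number"}},"force":{"type":"number"}},"required":["offset","twist","gripper"]}

```bash
mkdir -p pics
cat > h.py <<'E'
import numpy as np, cv2, pickle
from scipy.spatial.transform import Rotation as R
def snap(bot,name,f):
    c=bot.camera(name); cv2.imwrite(f'pics/{f}.png',c['pixels'][...,::-1]); pickle.dump(c,open(f'pics/{f}.pkl','wb')); return c
def load(f): return pickle.load(open(f'pics/{f}.pkl','rb'))
def ray(c,u,v):
    P=np.array(c['pose']); d=P[:3,:3]@np.array([(u-c['cx'])/c['fx'],(v-c['cy'])/c['fy'],1]); return P[:3,3],d/np.linalg.norm(d)
def atz(c,u,v,z):
    o,d=ray(c,u,v); return o+d*(z-o[2])/d[2]
def proj(c,p):
    P=np.array(c['pose']); q=P[:3,:3].T@(np.array(p)-P[:3,3]); return np.array([c['fx']*q[0]/q[2]+c['cx'],c['fy']*q[1]/q[2]+c['cy']])
def tri(*rs):
    A=np.zeros((3,3));b=np.zeros(3)
    for o,d in rs:
        M=np.eye(3)-np.outer(d,d);A+=M;b+=M@o
    x=np.linalg.solve(A,b); return x,[np.linalg.norm((np.eye(3)-np.outer(d,d))@(x-o)) for o,d in rs]
E
python3 - <<'E'
from plant import bot
from h import *
for n in ('scene','side'):
    c=snap(bot,n,n+'0'); print(n,np.round(c['pose'],3),c['fx'],c['cx'],c['cy'])
s=bot.state(); print(s['eef_pos'],s['tcp_rot'],s['grip_width'],s['time'])
E
```

```text
scene [[ 0.504  0.449 -0.738  1.222]
 [ 0.864 -0.274  0.423 -0.45 ]
 [-0.013 -0.851 -0.526  0.605]
 [ 0.     0.     0.     1.   ]] 381.77483820327734 282.1948379154858 212.84846056306725
side [[ 0.939 -0.234  0.254  0.164]
 [-0.345 -0.66   0.667 -0.952]
 [ 0.011 -0.714 -0.7    1.02 ]
 [ 0.     0.     0.     1.   ]] 465.584283586245 277.38964602735666 213.31993734786172
[0.24657129 0.51881973 0.23045295] [-3.13978818e+00 -2.17691918e-04  2.69780176e+00] 0.08550969719826834 0.1
```

View pics/scene0.png

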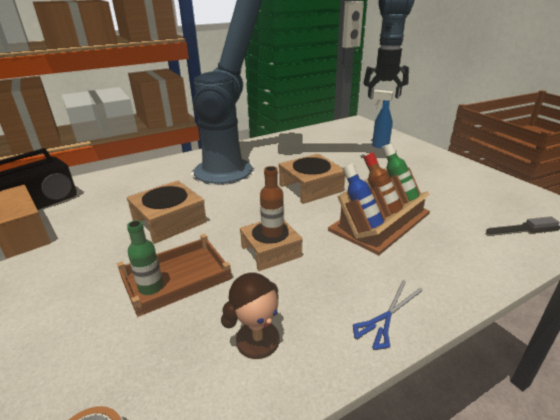

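View pics/side0.png

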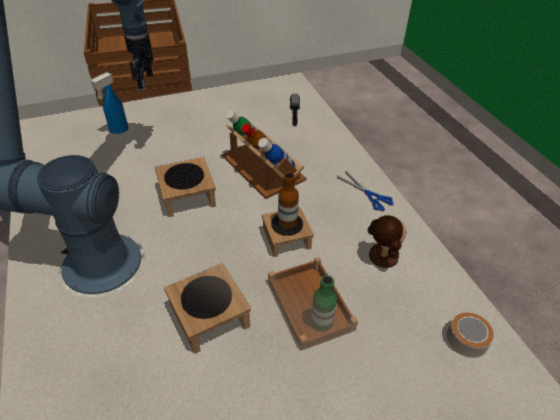

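The scene view shows amber without a cap on the small stand at (271,205), with two larger stands at (165,200) and (312,172). The rack holds blue (363,200), amber with red cap (380,178, middle pocket) and green (400,175). The crate is at (175,270), with the green empty at (145,260). In the side view the same things are at: small stand (288,228), larger stands (185,178) and (208,298), red cap (249,131), crate (311,302).

Candidates:
- **Old bottle:** the amber uncapped one at scene (271,205). The red-capped amber at (380,178) could be taken for it.
- **Stand:** the smallest, at (270,240).

One close composite crop will check both.

Run:
```python
from h import *
a=cv2.imread('pics/scene0.png');b=cv2.imread('pics/side0.png')
def cr(im,x,y,w,h,k): return cv2.resize(im[y:y+h,x:x+w],None,fx=k,fy=k,interpolation=cv2.INTER_CUBIC)
# left: scene 110..310 x 160..310 (x2=400x300) ; right: side
T=np.hstack([cr(a,235,160,100,110,3)[:300,:300],cr(a,320,140,125,75,4)[:300,:500]])
B=np.hstack([cr(b,215,105,100,75,4)[:300,:400],cr(b,250,170,75,75,4)[:300,:300],np.zeros((300,100,3),np.uint8)])
cv2.imwrite('pics/c1.png',np.vstack([T,B]))
B=cr(b,255,245,110,100,4)[:400,:440]; A=cr(a,110,210,130,100,2.75)[:275,:357]
A=np.vstack([A,np.zeros((400-275,357,3),np.uint8)])
cv2.imwrite('pics/c2.png',np.hstack([B,A]))
```

```text
(no output)
```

View pics/c1.png

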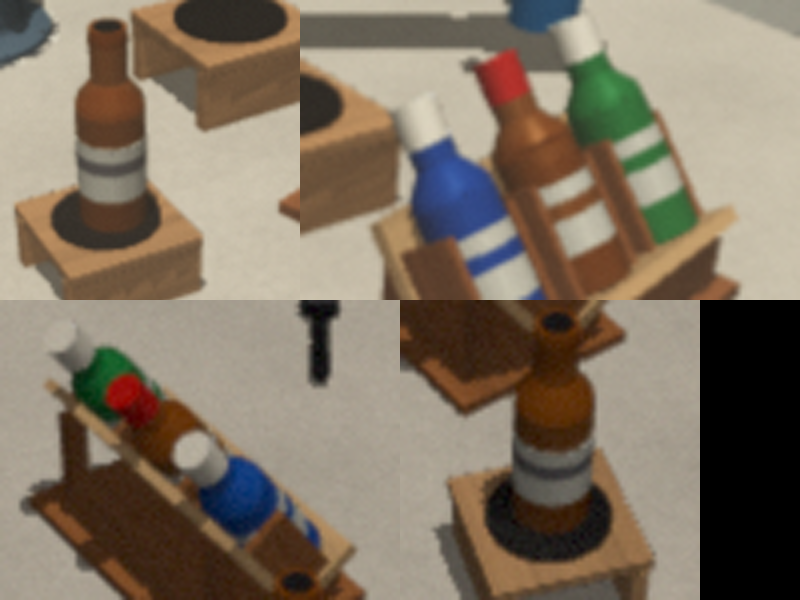

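View pics/c2.png

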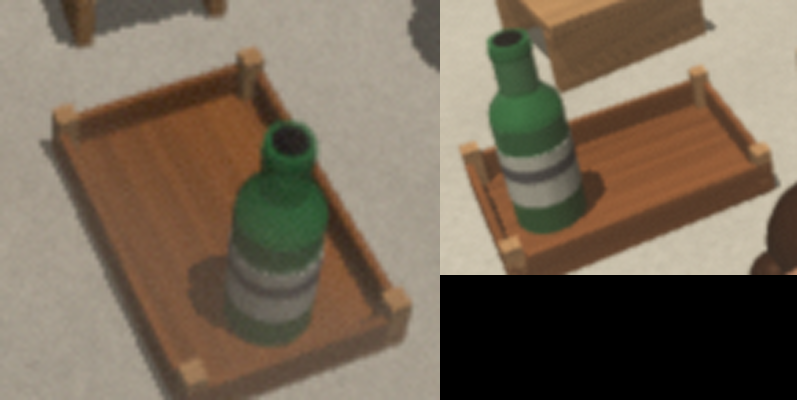

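Run:
```python
from h import *
a=load('scene0');b=load('side0')
np.set_printoptions(precision=4,suppress=True)
def t(n,p,q): x,e=tri(ray(a,*p),ray(b,*q)); print(n,x,np.round(e,4)); return x
t('oldmouth',(270.7,168.7),(289.5,175.75))
print('mat',atz(a,270.2,232.0,.064),atz(b,287,223.25,.064))
r=t('red',(369.25,155),(246.25,127)); g=t('green',(388,145.5),(231.25,114.5)); bl=t('blue',(350,165),(263,141.75))
print('redz',atz(a,369.25,155,.191),atz(b,246.25,127,.191))
print('gz',atz(a,388,145.5,.191),atz(b,231.25,114.5,.191));print('bz',atz(a,350,165,.191),atz(b,263,141.75,.191))
t('spent',(135.5,223.8),(327.25,280))
P=[atz(b,255+x/4,245+y/4,.044) for x,y in[(67,115),(250,57),(397,300),(190,370)]]
Q=[atz(a,110+x/2.75,210+y/2.75,.044) for x,y in[(33,150),(258,73),(320,150),(72,243)]]
print(np.array(P),np.mean(P,0));print(np.array(Q),np.mean(Q,0))
print('doll',atz(a,258,345,0.02),atz(b,385,256,0.02))
```

```text
oldmouth [ 0.5274 -0.081   0.2355] [0.0013 0.0013]
mat [ 0.5255 -0.0861  0.064 ] [ 0.5225 -0.0884  0.064 ]
red [0.5063 0.2346 0.1905] [0.0006 0.0006]
green [0.483  0.3236 0.1894] [0.0024 0.0024]
blue [0.5314 0.1469 0.1901] [0.0025 0.0025]
redz [0.5063 0.2349 0.191 ] [0.5058 0.2329 0.191 ]
gz [0.4824 0.3257 0.191 ] [0.4814 0.3169 0.191 ]
bz [0.5297 0.1499 0.191 ] [0.53   0.1416 0.191 ]
spent [ 0.5018 -0.386   0.1765] [0.0017 0.0017]
[[ 0.4251 -0.231   0.044 ]
 [ 0.5592 -0.2261  0.044 ]
 [ 0.5662 -0.4322  0.044 ]
 [ 0.4295 -0.4337  0.044 ]] [ 0.495  -0.3308  0.044 ]
[[ 0.4377 -0.4292  0.044 ]
 [ 0.4295 -0.2272  0.044 ]
 [ 0.5628 -0.2221  0.044 ]
 [ 0.5673 -0.4252  0.044 ]] [ 0.4993 -0.3259  0.044 ]
doll [ 0.7831 -0.2548  0.02  ] [ 0.7528 -0.2614  0.02  ]
```

The crop confirms the amber bottle with the grey stripe and no cap on the smallest stand, and the red-capped amber in the middle pocket. Triangulated heights agree with the given sizes: mouth 0.2355 against 0.236, caps 0.190 against 0.191. Rack yaw is about 15°, crate centre about (0.497, -0.328) with yaw about 1.8°.

apply_moves:
  offset:
    - [0,0,-3.5]
    - [0,0,-3.5]
    - [-3.19,-2.64,0]
    - [-3.19,-2.64,0]
    - [-3.19,-2.64,0]
    - [-3.19,-2.64,0]
    - [-3.19,-2.64,0]
    - [-3.19,-2.64,0]
    - [-3.19,-2.64,0]
    - [-3.19,-2.64,0]
    - [-3.19,-2.64,0]
    - [-3.19,-2.64,0]
    - [-3.19,-2.64,0]
    - [-3.19,-2.64,0]
    - [-3.19,-2.64,0]
    - [-3.19,-2.64,0]
    - [-3.19,-2.64,0]
    - [-3.19,-2.64,0]
    - [0,0,0]
  twist:
    - [0,0,0]
    - [0,0,0]
    - [0,0,0]
    - [0,0,0]
    - [0,0,0]
    - [0,0,0]
    - [0,0,0]
    - [0,0,0]
    - [0,0,0]
    - [0,0,0]
    - [0,0,0]
    - [0,0,0]
    - [0,0,0]
    - [0,0,0]
    - [0,0,0]
    - [0,0,0]
    - [0,0,0]
    - [0,0,0]
    - [0,0,0]
  gripper: [1,1,1,1,1,1,1,1,1,1,1,1,1,1,1,1,1,1,1]
  force: 40

```text
time: 2.0
eef_pos: [0.5278, -0.0855, 0.2998]
tcp_rot: [-3.14, -0.0, 2.692]
force: [-0.1, 1.3, 0.2]
grip_width: 0.0854
grasp_force: 0.0
```

apply_moves:
  offset:
    - [0,0,0]
    - [0,0,0]
    - [0,0,0]
    - [0,0,0]
    - [0,0,0]
    - [0,0,0]
    - [0,0,0]
    - [0,0,0]
    - [0,0,0]
  twist:
    - [0,0,8]
    - [0,0,8]
    - [0,0,8]
    - [0,0,8]
    - [0,0,8]
    - [0,0,8]
    - [0,0,8]
    - [0,0,8.5]
    - [0,0,0]
  gripper: [1,1,1,1,1,1,1,1,1]

```text
time: 2.9
eef_pos: [0.526, -0.0806, 0.301]
tcp_rot: [-3.141, -0.001, 1.573]
force: [0.1, 0.5, 0.3]
grip_width: 0.0855
grasp_force: 0.0
```

Run:
```python
from plant import bot
from h import *
c=snap(bot,'wrist','w1'); s=bot.state(); print(s['time'],s['eef_pos'],s['tcp_rot'],np.round(s['joint_positions'],3)); print(np.round(c['pose'],3),c['fx'])
print(proj(c,(.527,-.082,.236)),proj(c,(.525,-.087,.064)))
```

```text
2.95 [ 0.52606463 -0.08068398  0.30100772] [-3.14080593e+00 -5.11528460e-04  1.57553603e+00] [-0.272  0.282  0.125  1.415  0.     1.294]
[[ 1.     0.002 -0.     0.525]
 [ 0.002 -0.953 -0.302 -0.002]
 [-0.001  0.302 -0.953  0.444]
 [ 0.     0.     0.     1.   ]] 293.33426544275653
[275.79725773 224.80512887] [273.25911016 181.64363897]
```

View pics/w1.png

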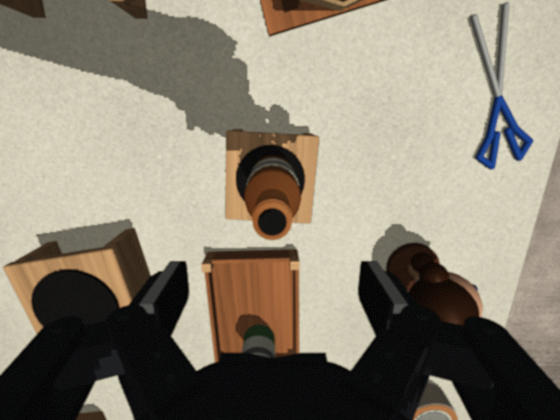

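Wrist view: the mouth is at (271,222), predicted (276,225), so the bottle is about 3 mm nearer in x. The mat is at (270,175) and the crate's free half at (253,300). I'll go down and grasp the neck.

apply_moves:
  offset:
    - [0,-0.3,2]
    - [0,0,2.3]
    - [0,0,2]
    - [0,0,2]
    - [0,0,2]
    - [0,0,0]
    - [0,0,0]
    - [0,0,0]
    - [0,0,0]
    - [0,0,0]
    - [0,0,0]
    - [0,0,0]
    - [0,0,0]
    - [0,0,0]
  twist:
    - [0,0,0]
    - [0,0,0]
    - [0,0,0]
    - [0,0,0]
    - [0,0,0]
    - [0,0,0]
    - [0,0,0]
    - [0,0,0]
    - [0,0,0]
    - [0,0,0]
    - [0,0,0]
    - [0,0,0]
    - [0,0,0]
    - [0,0,0]
  gripper: [1,1,1,1,1,1,-1,-1,-1,-1,-1,-1,-1,-1]
  force: 40

```text
time: 4.35
eef_pos: [0.5244, -0.0815, 0.1994]
tcp_rot: [3.139, 0.001, 1.572]
force: [0.2, -0.1, 5.5]
grip_width: 0.0289
grasp_force: 39.7
```

apply_moves:
  offset:
    - [0,0,-1]
    - [0,0,-2]
    - [0,0,-3]
    - [-2,-0.3,0]
    - [-3.5,-0.5,0]
    - [-3.5,-0.5,0]
    - [-3.5,-0.5,0]
    - [-3.5,-0.5,0]
    - [-3,-0.5,0]
    - [-1.5,-0.2,0]
    - [0,0,0]
    - [0,0,0]
    - [0,0,2]
    - [0,0,2]
    - [0,0,2]
    - [0,0,2]
    - [0,0,1.5]
    - [0,0,0]
    - [0,0,0]
  twist:
    - [0,0,0]
    - [0,0,0]
    - [0,0,0]
    - [0,0,0]
    - [0,0,0]
    - [0,0,0]
    - [0,0,0]
    - [0,0,0]
    - [0,0,0]
    - [0,0,0]
    - [0,0,0]
    - [0,0,0]
    - [0,0,0]
    - [0,0,0]
    - [0,0,0]
    - [0,0,0]
    - [0,0,0]
    - [0,0,0]
    - [0,0,0]
  gripper: [-1,-1,-1,-1,-1,-1,-1,-1,-1,-1,-1,-1,-1,-1,-1,-1,-1,-1,-1]

```text
time: 6.25
eef_pos: [0.4939, -0.285, 0.1637]
tcp_rot: [-3.141, -0.001, 1.574]
force: [0.5, -0.7, -1.6]
grip_width: 0.0295
grasp_force: 39.7
```

Run:
```python
from plant import bot
from h import *
c=snap(bot,'side','s2'); d=snap(bot,'scene','a2')
A=d['pixels'][...,::-1][150:310,100:300]; B=c['pixels'][...,::-1][170:350,240:380]
A=cv2.resize(A,(500,400),interpolation=cv2.INTER_CUBIC)
B=cv2.resize(B,(300,386),interpolation=cv2.INTER_CUBIC); B=cv2.copyMakeBorder(B,0,14,0,0,0)
cv2.imwrite('pics/c3.png',np.hstack([A,B]))
s=bot.state(); print(s['time'],s['eef_pos'],s['force'],s['grip_width'])
```

```text
6.35 [ 0.49459675 -0.28608144  0.16458786] [-0.92735787 -0.52564418  0.00857178] 0.029082994158817405
```

View pics/c3.png

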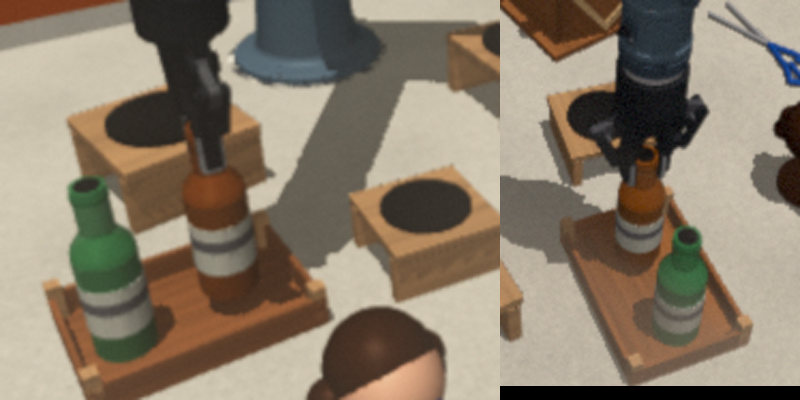

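The picture shows the amber bottle upright over the crate's free half and clear of the green one; the bare mat in the scene image is at (270.4,232.4). Now lower gently.

apply_moves:
  offset:
    - [0,0,0.7]
    - [0,0,0.6]
    - [0,0,0.3]
    - [0,0,0.2]
    - [0,0,0.2]
    - [0,0,0.1]
    - [0,0,0]
    - [0,0,0]
  twist:
    - [0,0,0]
    - [0,0,0]
    - [0,0,0]
    - [0,0,0]
    - [0,0,0]
    - [0,0,0]
    - [0,0,0]
    - [0,0,0]
  gripper: [-1,-1,-1,-1,-1,-1,-1,-1]

```text
time: 7.15
eef_pos: [0.4938, -0.2864, 0.1424]
tcp_rot: [3.141, 0.0, 1.572]
force: [0.5, -0.5, -1.6]
grip_width: 0.0289
grasp_force: 39.7
```

apply_moves:
  offset:
    - [0,0,0.1]
    - [0,0,0]
    - [0,0,0]
  twist:
    - [0,0,0]
    - [0,0,0]
    - [0,0,0]
  gripper: [-1,-1,-1]

```text
time: 7.45
eef_pos: [0.4939, -0.2864, 0.1415]
tcp_rot: [3.141, 0.0, 1.572]
force: [1.1, 0.5, -0.4]
grip_width: 0.0291
grasp_force: 40.0
```

apply_moves:
  offset:
    - [0,0,0.1]
    - [0,0,0]
    - [0,0,0]
  twist:
    - [0,0,0]
    - [0,0,0]
    - [0,0,0]
  gripper: [-1,-1,-1]

```text
time: 7.75
eef_pos: [0.4942, -0.2866, 0.1414]
tcp_rot: [3.14, 0.001, 1.572]
force: [-0.6, 0.9, 5.1]
grip_width: 0.029
grasp_force: 40.4
```

Contact at 5 N. Release, wait, and rise.

apply_moves:
  offset:
    - [0,0,0]
    - [0,0,0]
    - [0,0,0]
    - [0,0,0]
    - [0,0,0]
    - [0,0,0]
    - [0,0,0]
    - [0,0,0]
    - [0,0,-1]
    - [0,0,-2]
    - [0,0,-3]
    - [0,0,-3]
    - [0,0,-3]
    - [0,0,-3]
    - [0,0,-3]
    - [0,0,0]
  twist:
    - [0,0,0]
    - [0,0,0]
    - [0,0,0]
    - [0,0,0]
    - [0,0,0]
    - [0,0,0]
    - [0,0,0]
    - [0,0,0]
    - [0,0,0]
    - [0,0,0]
    - [0,0,0]
    - [0,0,0]
    - [0,0,0]
    - [0,0,0]
    - [0,0,0]
    - [0,0,0]
  gripper: [-0.2,0,0.2,0.4,0.6,0.8,1,1,1,1,1,1,1,1,1,1]

```text
time: 9.35
eef_pos: [0.4953, -0.2875, 0.3258]
tcp_rot: [3.134, 0.005, 1.572]
force: [0.1, 0.2, 0.9]
grip_width: 0.0854
grasp_force: 0.0
```

apply_moves:
  offset:
    - [2.5,-0.1,0]
    - [3.9,-0.2,0]
    - [3.9,-0.2,0]
    - [3.9,-0.2,0]
    - [3.9,-0.2,0]
    - [3.9,-0.2,0]
    - [3.9,-0.2,0]
    - [3.9,-0.2,0]
    - [3.9,-0.2,0]
    - [3.9,-0.2,0]
    - [3.9,-0.2,0]
    - [3.9,-0.2,0]
    - [3.9,-0.1,0]
    - [1.9,0,0]
  twist:
    - [0,0,0]
    - [0,0,0]
    - [0,0,0]
    - [0,0,0]
    - [0,0,0]
    - [0,0,0]
    - [0,0,0]
    - [0,0,0]
    - [0,0,0]
    - [0,0,0]
    - [0,0,0]
    - [0,0,0]
    - [0,0,0]
    - [0,0,0]
  gripper: [1,1,1,1,1,1,1,1,1,1,1,1,1,1]

```text
time: 10.75
eef_pos: [0.4683, 0.2284, 0.3201]
tcp_rot: [-3.141, -0.001, 1.575]
force: [-0.2, -0.0, -1.4]
grip_width: 0.0856
grasp_force: 0.0
```

apply_moves:
  offset:
    - [0,0,0]
    - [0,0,0]
    - [0,0,0]
    - [0,0,0]
    - [0,0,0]
    - [0,0,0]
    - [0,0,0]
    - [0,0,0]
    - [0,0,0]
    - [0,0,0]
    - [0,0,0]
    - [0,0,0]
    - [0,0,0]
    - [0,0,0]
    - [0,0,0]
    - [0,0,0]
    - [0,0,0]
    - [0,0,0]
    - [0,0,0]
    - [0,0,0]
  twist:
    - [0,0,-8]
    - [0,0,-8]
    - [0,0,-8]
    - [0,0,-8]
    - [0,0,-8]
    - [0,0,-8]
    - [0,0,-8]
    - [0,0,-8]
    - [0,0,-8]
    - [0,0,-8]
    - [0,0,-8]
    - [0,0,-8]
    - [0,0,-8]
    - [0,0,-1.2]
    - [0,-7,0]
    - [0,-7,0]
    - [0,-7,0]
    - [0,-7,0]
    - [0,-7,0]
    - [0,0,0]
  gripper: [1,1,1,1,1,1,1,1,1,1,1,1,1,1,1,1,1,1,1,1]

```text
time: 12.75
eef_pos: [0.4604, 0.2229, 0.3104]
tcp_rot: [3.141, 0.598, -2.876]
force: [-2.1, -0.8, -1.7]
grip_width: 0.0854
grasp_force: 0.0
```

Run:
```python
from plant import bot
from h import *
c=snap(bot,'wrist','w2'); s=bot.state(); print(s['time'],s['eef_pos'],R.from_euler('xyz',s['tcp_rot']).as_matrix().round(3),np.round(s['joint_positions'],3)); print(np.round(c['pose'],3))
for p in [(.506,.234,.191),(.482,.322,.191),(.5305,.147,.191)]: print(proj(c,p))
```

```text
12.8 [0.46406707 0.22404473 0.3151074 ] [[-0.795 -0.263  0.546]
 [-0.216  0.965  0.149]
 [-0.566  0.    -0.824]] [ 0.358 -0.257 -0.588  0.639 -0.052  0.077]
[[-0.263  0.597  0.758  0.32 ]
 [ 0.965  0.162  0.206  0.186]
 [ 0.     0.786 -0.618  0.385]
 [ 0.     0.     0.     1.   ]]
[270.45321797 170.62726876]
[369.42382002 170.57979545]
[172.63059015 171.25225431]
```

View pics/w2.png

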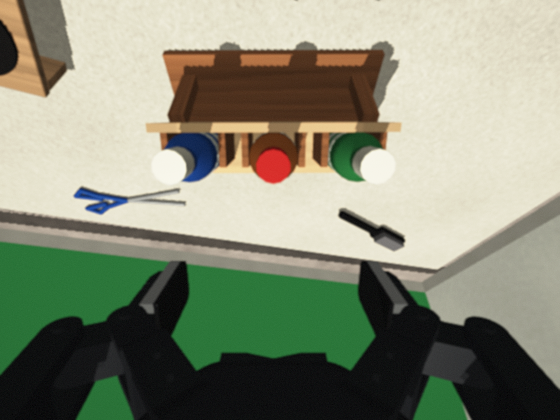

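The wrist view (upside-down, robot side at the top) shows red cap at (273,165), with white caps at (169,167) and (376,166). This agrees with predictions within 5 px. I'll refine the cap pose from the red mask's outline.

```bash
cat > fit.py <<'E'
from h import *
from scipy.optimize import least_squares
def redbox(c):
    p=c['pixels'].astype(int); m=((p[...,0]>110)&(p[...,1]<60)&(p[...,2]<60)).astype(np.uint8)
    n,l,st,ce=cv2.connectedComponentsWithStats(m); i=1+np.argmax(st[1:,4]); x,y,w,h,_=st[i]; return np.array([x,y,x+w-1,y+h-1.])
def capbox(c,top,ax):
    ax=ax/np.linalg.norm(ax); e1=np.cross(ax,[0,0,1.]) if abs(ax[2])<.99 else np.array([1.,0,0]); e1/=np.linalg.norm(e1); e2=np.cross(ax,e1)
    q=np.array([proj(c,top-ax*s+.016*(np.cos(t)*e1+np.sin(t)*e2)) for s in(0,.03) for t in np.linspace(0,6.28,40)])
    return np.r_[q.min(0),q.max(0)]
def axis(psi,l=np.radians(35)): return np.array([-np.sin(l)*np.cos(psi),-np.sin(l)*np.sin(psi),np.cos(l)])
E
python3 - <<'E'
from plant import bot
from fit import *
a,b,w=load('scene0'),load('side0'),load('w2')
psi=np.arctan2(.048,.177); ax=axis(psi)
bx=[redbox(c) for c in(a,b,w)]
for B in bx: print(B)
f=lambda t,cs=((a,bx[0]),(b,bx[1]),(w,bx[2])):np.concatenate([capbox(c,t,ax)-B for c,B in cs])
r=least_squares(f,[.506,.234,.191],loss='soft_l1'); print(r.x,f(r.x).round(1))
r=least_squares(lambda t:f([t[0],t[1],.191],((w,bx[2]),)),[.506,.234]); print('wrist only',r.x,r.fun.round(1))
s=bot.state(); Rt=R.from_euler('xyz',s['tcp_rot']).as_matrix(); print(s['eef_pos'])
top=np.r_[r.x,.191]
for k in(.08,.0):
    tgt=top-ax*(.172-.135)+ax*k; print(k,tgt,(Rt.T@(tgt-s['eef_pos'])*100).round(2))
Z=-ax; Y=np.array([-np.sin(psi),np.cos(psi),0]); D=np.column_stack([np.cross(Y,Z),Y,Z]); print(np.degrees(R.from_matrix(Rt.T@D).as_rotvec()).round(2))
E
```

```text
[  0.  43. 186.  77.]
[242. 124. 253. 131.]
[253. 149. 291. 181.]
[0.45532029 0.21929518 0.23370731] [348.6  89.8 177.9  71.  -15.4  -8.  -12.2  -0.7  -7.8 -15.3   0.5   1.5]
wrist only [0.50096139 0.23410483] [ 1.4 -3.  -1.4  3.1]
[0.46406707 0.22404473 0.3151074 ]
0.08 [0.47715737 0.2276495  0.22622354] [3.91 0.   8.1 ]
0.0 [0.52144391 0.23965941 0.16069137] [ 3.840e+00 -1.000e-02  1.609e+01]
[ 0.05 -0.51  0.03]
```

apply_moves:
  offset:
    - [1.7,0,3]
    - [1,0,3]
    - [1,0,2.1]
    - [0,0,0]
    - [0,0,0]
  twist:
    - [0,-0.5,0]
    - [0,0,0]
    - [0,0,0]
    - [0,0,0]
    - [0,0,0]
  gripper: [1,1,1,1,1]

```text
time: 13.3
eef_pos: [0.4875, 0.2307, 0.2351]
tcp_rot: [3.141, 0.621, -2.876]
force: [0.5, -0.0, 1.7]
grip_width: 0.0854
grasp_force: 0.0
```

Run:
```python
from plant import bot
from fit import *
w=snap(bot,'wrist','w3'); psi=np.arctan2(.048,.177); ax=axis(psi); B=redbox(w); print(B)
for t in [(.506,.234,.191),(.501,.234,.191)]: print(capbox(w,np.array(t),ax).round(1))
s=bot.state(); Rt=R.from_euler('xyz',s['tcp_rot']).as_matrix(); print(s['eef_pos'],s['tcp_rot'])
for t in [(.506,.234,.191),(.501,.234,.191)]: print((Rt.T@(np.array(t)-ax*.037-s['eef_pos'])*100).round(2))
cv2.imwrite('pics/c4.png',cv2.resize(w['pixels'][130:290,180:370,::-1],None,fx=3,fy=3,interpolation=cv2.INTER_CUBIC))
```

```text
[250. 189. 296. 231.]
[245.6 184.4 292.2 238.9]
[247.  180.2 294.6 235.3]
[0.48776182 0.23083797 0.23602443] [ 3.14078709  0.6228281  -2.87616389]
[ 1.17 -0.18  8.43]
[ 1.57 -0.05  8.15]
```

View pics/c4.png

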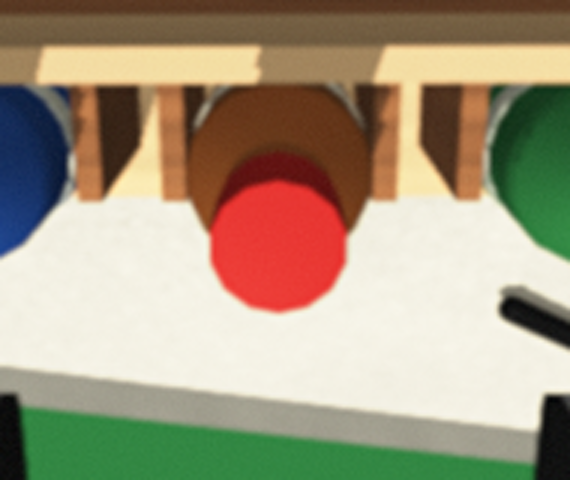

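The crop shows the cap's top face centred at (272.8,212) in full-image pixels, with the shaded rim up to row 181. This matches the (0.501, 0.235) estimate, so I'll approach along the axis and grip.

apply_moves:
  offset:
    - [1.5,0.1,0]
    - [0,0,2.5]
    - [0,0,2.5]
    - [0,0,2]
    - [0,0,1.1]
    - [0,0,0]
    - [0,0,0]
    - [0,0,0]
    - [0,0,0]
    - [0,0,0]
    - [0,0,0]
    - [0,0,0]
    - [0,0,0]
    - [0,0,0]
  twist:
    - [0,0.5,0]
    - [0,0,0]
    - [0,0,0]
    - [0,0,0]
    - [0,0,0]
    - [0,0,0]
    - [0,0,0]
    - [0,0,0]
    - [0,0,0]
    - [0,0,0]
    - [0,0,0]
    - [0,0,0]
    - [0,0,0]
    - [0,0,0]
  gripper: [1,1,1,1,1,1,-1,-1,-1,-1,-1,-1,-1,-1]
  force: 60

```text
time: 14.75
eef_pos: [0.5182, 0.2398, 0.1589]
tcp_rot: [-3.141, 0.613, -2.875]
force: [-4.2, -1.2, 5.5]
grip_width: 0.0307
grasp_force: 58.6
```

apply_moves:
  offset:
    - [0,0,-0.5]
    - [0,0,-1]
    - [0,0,-2]
    - [0,0,-2.5]
    - [0,0,-2.5]
    - [0,0,-2.5]
    - [-1.1,0,-1.6]
    - [-1.1,0,-1.6]
    - [-1.2,0,-1.7]
    - [0,0,0]
  twist:
    - [0,0,0]
    - [0,0,0]
    - [0,0,0]
    - [0,0,0]
    - [0,0,0]
    - [0,0,0]
    - [0,0,0]
    - [0,0,0]
    - [0,0,0]
    - [0,0,0]
  gripper: [-1,-1,-1,-1,-1,-1,-1,-1,-1,-1]

```text
time: 15.75
eef_pos: [0.4575, 0.2237, 0.3112]
tcp_rot: [3.141, 0.616, -2.875]
force: [0.7, -0.3, -1.0]
grip_width: 0.0305
grasp_force: 59.8
```

apply_moves:
  offset:
    - [0,0,0]
    - [0,0,0]
    - [0,0,0]
    - [0,0,0]
    - [0,0,0]
    - [0,0,0]
    - [0,0,0]
    - [0,0,0]
    - [0,0,0]
  twist:
    - [0,3,0]
    - [0,5,0]
    - [0,6,0]
    - [0,6,0]
    - [0,6,0]
    - [0,6,0]
    - [0,3,0]
    - [0,0,0]
    - [0,0,0]
  gripper: [-1,-1,-1,-1,-1,-1,-1,-1,-1]

```text
time: 16.65
eef_pos: [0.4565, 0.2233, 0.3064]
tcp_rot: [3.142, -0.001, -2.875]
force: [1.0, 0.2, -2.8]
grip_width: 0.0304
grasp_force: 59.7
```

Run:
```python
from plant import bot
from h import *
snap(bot,'side','s4'); snap(bot,'scene','a4')
a=load('a4')['pixels'][90:290,220:440,::-1]; b=load('s4')['pixels'][60:280,150:350,::-1]
cv2.imwrite('pics/c5.png',np.hstack([cv2.resize(a,(440,400)),cv2.resize(b,(360,400))]))
s=bot.state(); Rt=R.from_euler('xyz',s['tcp_rot']).as_matrix(); print(s['time'],s['eef_pos'],Rt.round(4),s['grip_width'],s['force'])
print((Rt.T@(np.array([.5235,-.0865,s['eef_pos'][2]])-s['eef_pos'])*100).round(2))
```

```text
16.75 [0.4559626  0.22316847 0.30738418] [[-9.646e-01 -2.637e-01  6.000e-04]
 [-2.637e-01  9.646e-01  3.000e-04]
 [-7.000e-04  1.000e-04 -1.000e+00]] 0.03065716242167771 [-0.17307902  0.06395033 -2.33766008]
[  1.65 -31.65  -0.  ]
```

View pics/c5.png

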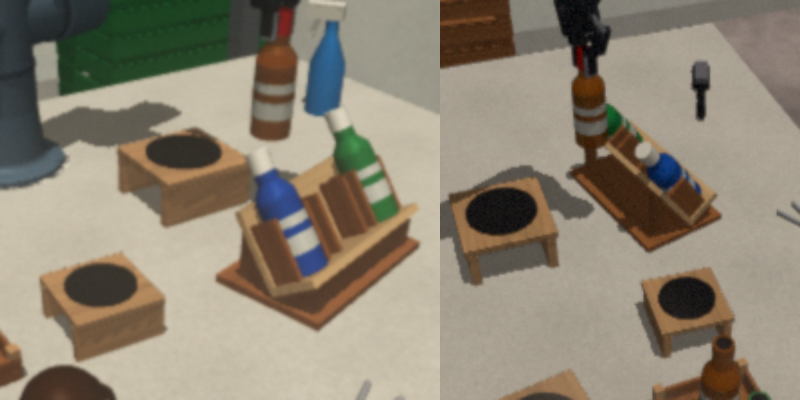

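The amber bottle hangs upright, clear of the rack (scene crop (273,90)); the blue and green bottles are undisturbed and the mat is bare. Raise over the blue cap, go to the mat, then measure mat and bottle.

apply_moves:
  offset:
    - [0,0,-2]
    - [0,0,-3]
    - [0,-1.5,0]
    - [0.1,-2.5,0]
    - [0.2,-3.1,0]
    - [0.2,-3.1,0]
    - [0.2,-3.1,0]
    - [0.2,-3.1,0]
    - [0.2,-3.1,0]
    - [0.2,-3.1,0]
    - [0.2,-3.1,0]
    - [0.2,-3,0]
    - [0.1,-2,0]
    - [0,-1,0]
    - [0,0,3]
    - [0,0,3]
    - [0,0,2]
    - [0,0,0]
    - [0,0,0]
  twist:
    - [0,0,0]
    - [0,0,0]
    - [0,0,0]
    - [0,0,0]
    - [0,0,0]
    - [0,0,0]
    - [0,0,0]
    - [0,0,0]
    - [0,0,0]
    - [0,0,0]
    - [0,0,0]
    - [0,0,0]
    - [0,0,0]
    - [0,0,0]
    - [0,0,0]
    - [0,0,0]
    - [0,0,0]
    - [0,0,0]
    - [0,0,0]
  gripper: [-1,-1,-1,-1,-1,-1,-1,-1,-1,-1,-1,-1,-1,-1,-1,-1,-1,-1,-1]

```text
time: 18.65
eef_pos: [0.5223, -0.0868, 0.2778]
tcp_rot: [3.141, -0.0, -2.875]
force: [0.6, 0.7, -1.3]
grip_width: 0.0306
grasp_force: 59.8
```

Run:
```python
from plant import bot
from h import *
def dark(c,x,y,r=25):
    g=c['pixels'].max(2).astype(int); m=(g<75).astype(np.uint8); n,l,st,ce=cv2.connectedComponentsWithStats(m)
    i=l[y,x]; cs,_=cv2.findContours((l==i).astype(np.uint8),0,1); k=max(cs,key=len); e=cv2.fitEllipse(k); return e,st[i]
for f,x,y in(('a4',270,232),('s4',287,223)):
    c=load(f); e,st=dark(c,x,y); print(f,e,st,atz(c,*e[0],.064))
    t=np.linspace(0,6.28,60); q=np.array([proj(c,(.5235+.046*np.cos(a),-.0865+.046*np.sin(a),.064)) for a in t]); print(q.min(0),q.max(0))
A=snap(bot,'scene','a5'); B=snap(bot,'side','s5')
a=cv2.resize(A['pixels'][140:270,220:320,::-1],None,fx=4,fy=4,interpolation=cv2.INTER_CUBIC); b=cv2.resize(B['pixels'][130:260,240:340,::-1],None,fx=4,fy=4,interpolation=cv2.INTER_CUBIC)
cv2.imwrite('pics/c6.png',np.hstack([a,b]))
s=bot.state(); print(s['time'],s['eef_pos'],s['tcp_rot'],s['grip_width'],s['force'])
```

```text
a4 ((269.8789367675781, 232.1721649169922), (19.813945770263672, 34.477272033691406), 87.59029388427734) [253 222  35  21 576] [ 0.52571424 -0.0871103   0.064     ]
[251.21562401 221.6294366 ] [288.07832421 242.57501057]
s4 ((286.67095947265625, 223.43341064453125), (21.86487579345703, 30.96855926513672), 91.6737060546875) [271 212  32  23 569] [ 0.52137841 -0.08878135  0.064     ]
[271.07883176 211.56698315] [303.07224202 234.44861688]
18.75 [ 0.52354356 -0.08722329  0.27912433] [-3.14030128e+00  2.47611888e-03 -2.87468616e+00] 0.03089015341571218 [-0.20628803 -0.33100834 -2.32628445]
```

View pics/c6.png

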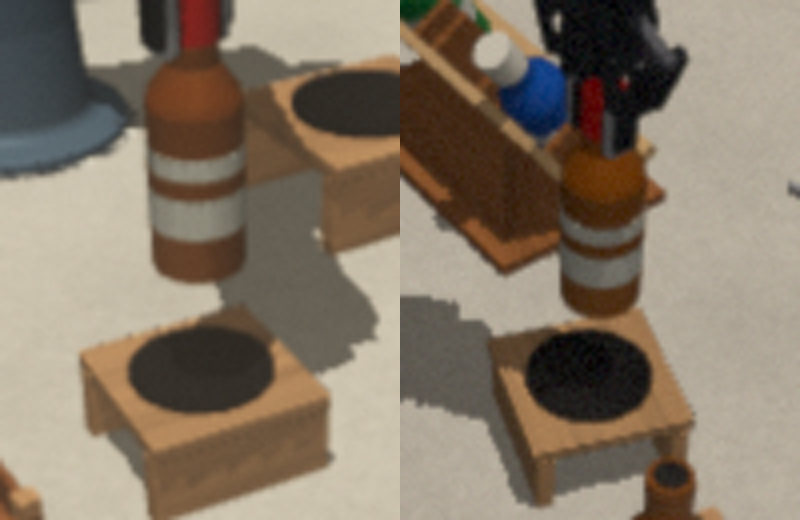

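Run:
```python
from h import *
a=load('a5');b=load('s5')
print(tri(ray(a,269.5,205),ray(b,290,202.5)))
p0=np.array([.523,-.087,.1425])
def circ(c,p): q=np.array([proj(c,p+[.028*np.cos(t),.028*np.sin(t),0]) for t in np.linspace(0,6.28,60)]); return q.min(0).round(1),q.max(0).round(1)
print('scene pred',circ(a,p0),'seen L/R/bottom',220+152/4,220+244/4,140+281/4)
print('side pred',circ(b,p0),'seen',240+(561-400)/4,240+(639-400)/4,130+318/4)
for c,n in((a,'scene'),(b,'side')): print(n,'centre cols at s=0,.105',[proj(c,p0+[0,0,s]).round(1) for s in(0,.105)])
```

```text
(array([ 0.52919458, -0.08781105,  0.14392233]), [np.float64(0.0007079578999514051), np.float64(0.0007079578999513782)])
scene pred (array([256.7, 198.7]), array([280.1, 210.6])) seen L/R/bottom 258.0 281.0 210.25
side pred (array([277.5, 196.1]), array([297.9, 210. ])) seen 280.25 299.75 209.5
scene centre cols at s=0,.105 [array([268.4, 204.5]), array([266.9, 164.2])]
side centre cols at s=0,.105 [array([287.7, 203. ]), array([288.8, 173.5])]
```

Foot is about 5 mm beyond the mat centre in x (scene foot at (269.5,205), side at (290,202.5)) and upright. Shift back 5 mm and lower.

apply_moves:
  offset:
    - [0.5,0.1,0]
    - [0,0,1.5]
    - [0,0,2]
    - [0,0,1.5]
    - [0,0,1]
    - [0,0,0.7]
    - [0,0,0.3]
    - [0,0,0]
    - [0,0,0]
  twist:
    - [0,0,0]
    - [0,0,0]
    - [0,0,0]
    - [0,0,0]
    - [0,0,0]
    - [0,0,0]
    - [0,0,0]
    - [0,0,0]
    - [0,0,0]
  gripper: [-1,-1,-1,-1,-1,-1,-1,-1,-1]

```text
time: 19.65
eef_pos: [0.5183, -0.0877, 0.2082]
tcp_rot: [-3.141, 0.001, -2.875]
force: [-0.3, -0.3, -2.0]
grip_width: 0.0306
grasp_force: 60.0
```

apply_moves:
  offset:
    - [0,0,0.2]
    - [0,0,0.2]
    - [0,0,0]
    - [0,0,0]
  twist:
    - [0,0,0]
    - [0,0,0]
    - [0,0,0]
    - [0,0,0]
  gripper: [-1,-1,-1,-1]

```text
time: 20.05
eef_pos: [0.5178, -0.0876, 0.2035]
tcp_rot: [3.141, 0.0, -2.875]
force: [-0.6, 1.3, -1.0]
grip_width: 0.0309
grasp_force: 60.0
```

apply_moves:
  offset:
    - [0,0,0.15]
    - [0,0,0]
    - [0,0,0]
  twist:
    - [0,0,0]
    - [0,0,0]
    - [0,0,0]
  gripper: [-1,-1,-1]

```text
time: 20.35
eef_pos: [0.5178, -0.0876, 0.202]
tcp_rot: [3.141, -0.0, -2.875]
force: [0.6, -0.2, -2.6]
grip_width: 0.0309
grasp_force: 60.0
```

apply_moves:
  offset:
    - [0,0,0.1]
    - [0,0,0]
    - [0,0,0]
  twist:
    - [0,0,0]
    - [0,0,0]
    - [0,0,0]
  gripper: [-1,-1,-1]

```text
time: 20.65
eef_pos: [0.5178, -0.0876, 0.201]
tcp_rot: [3.141, 0.0, -2.875]
force: [0.9, 0.3, -0.8]
grip_width: 0.0311
grasp_force: 60.0
```

apply_moves:
  offset:
    - [0,0,0.1]
    - [0,0,0]
    - [0,0,0]
  twist:
    - [0,0,0]
    - [0,0,0]
    - [0,0,0]
  gripper: [-1,-1,-1]

```text
time: 20.95
eef_pos: [0.5178, -0.0876, 0.2]
tcp_rot: [3.141, 0.0, -2.875]
force: [0.0, -1.1, -2.0]
grip_width: 0.0308
grasp_force: 60.0
```

apply_moves:
  offset:
    - [0,0,0.1]
    - [0,0,0]
    - [0,0,0]
  twist:
    - [0,0,0]
    - [0,0,0]
    - [0,0,0]
  gripper: [-1,-1,-1]

```text
time: 21.25
eef_pos: [0.5181, -0.0877, 0.1994]
tcp_rot: [-3.141, 0.001, -2.875]
force: [-1.0, 0.1, 0.8]
grip_width: 0.0307
grasp_force: 60.4
```

apply_moves:
  offset:
    - [0,0,0.1]
    - [0,0,0]
    - [0,0,0]
  twist:
    - [0,0,0]
    - [0,0,0]
    - [0,0,0]
  gripper: [-1,-1,-1]

```text
time: 21.55
eef_pos: [0.5185, -0.0878, 0.1994]
tcp_rot: [-3.141, 0.002, -2.875]
force: [-1.5, 0.2, 6.8]
grip_width: 0.0307
grasp_force: 61.1
```

Run:
```python
from plant import bot
from h import *
A=snap(bot,'scene','a6'); B=snap(bot,'side','s6'); s=bot.state(); print(s['eef_pos'],s['force'])
p=np.array([.5235,-.088,.064])
for n,c in(('scene',A),('side',B)):
    im=c['pixels'].astype(int)
    for s in (.012,.045,.09):
        u,v=proj(c,p+[0,0,s]); v=int(round(v)); row=im[v]
        # bottle/label edges by strongest gradient, within +-18 px of the axis
        g=np.abs(np.diff(row,axis=0)).sum(1); c0=int(u); L=c0-18+np.argmax(g[c0-18:c0-6]); Rr=c0+6+np.argmax(g[c0+6:c0+19])
        q=[proj(c,p+[.028*np.cos(t),.028*np.sin(t),s])[0] for t in np.linspace(0,6.28,60)]
        print(n,s,L+1,Rr+1,'mid',(L+Rr)/2+1,'pred',min(q).round(1),max(q).round(1),'mid',round((min(q)+max(q))/2,1))
```

```text
[ 0.51847549 -0.08776601  0.19937769] [-1.96965511  0.01796586  5.92901892]
scene 0.012 253 287 mid 270.0 pred 257.7 280.3 mid 269.0
scene 0.045 258 277 mid 267.5 pred 257.1 280.1 mid 268.6
scene 0.09 257 281 mid 269.0 pred 256.2 279.8 mid 268.0
side 0.012 272 303 mid 287.5 pred 277.6 297.2 mid 287.4
side 0.045 271 298 mid 284.5 pred 277.7 297.7 mid 287.7
side 0.09 278 299 mid 288.5 pred 277.9 298.3 mid 288.1
```

Contact at 6 N, bottle axis within about 2 mm of the mat centre and upright. Release and rise.

apply_moves:
  offset:
    - [0,0,0]
    - [0,0,0]
    - [0,0,0]
    - [0,0,0]
    - [0,0,0]
    - [0,0,0]
    - [0,0,0]
    - [0,0,0]
    - [0,0,0]
    - [0,0,-1]
    - [0,0,-2]
    - [0,0,-3]
    - [0,0,-3]
    - [0,0,-3]
    - [0,0,-2]
    - [0,0,0]
    - [0,0,0]
    - [0,0,0]
  twist:
    - [0,0,0]
    - [0,0,0]
    - [0,0,0]
    - [0,0,0]
    - [0,0,0]
    - [0,0,0]
    - [0,0,0]
    - [0,0,0]
    - [0,0,0]
    - [0,0,0]
    - [0,0,0]
    - [0,0,0]
    - [0,0,0]
    - [0,0,0]
    - [0,0,0]
    - [0,0,0]
    - [0,0,0]
    - [0,0,0]
  gripper: [-0.2,0,0.2,0.4,0.6,0.8,1,1,1,1,1,1,1,1,1,1,1,1]

```text
time: 23.45
eef_pos: [0.5174, -0.0875, 0.337]
tcp_rot: [3.141, -0.001, -2.875]
force: [0.4, -0.6, -1.0]
grip_width: 0.0853
grasp_force: 0.0
```

Run:
```python
from plant import bot
from h import *
A=snap(bot,'scene','a7'); B=snap(bot,'side','s7'); s=bot.state(); print(s['time'],s['eef_pos'],s['force'],s['grip_width'])
# compare static regions with earlier pictures: bystanders
for n,f0,f1,boxes in (('scene','scene0','a7',{'blue':(345,165,385,228),'spent':(125,220,162,296),'doll':(222,270,282,356)}),('side','side0','s7',{'doll':(366,212,406,266),'spent':(312,275,338,332),'green':(225,108,250,130),'blue':(258,138,290,165)})):
    a=load(f0)['pixels'].astype(int);b=load(f1)['pixels'].astype(int)
    for k,(x,y,X,Y) in boxes.items():
        sh,_=cv2.phaseCorrelate(a[y:Y,x:X].mean(2),b[y:Y,x:X].mean(2)); print(n,k,np.round(sh,2),np.abs(a-b)[y:Y,x:X].mean().round(1))
for n,c in(('a',A),('s',B)):
    m=((c['pixels'][...,0]>110)&(c['pixels'][...,1]<60)&(c['pixels'][...,2]<60)).astype(np.uint8); p=proj(c,(.5235,-.088,.236)); x,y=p.astype(int); ys,xs=np.nonzero(m[y-15:y+25,x-20:x+20]); print('cap seen',xs.min()+x-20,xs.max()+x-20,ys.min()+y-15,'pred',p.round(1))
a=cv2.resize(A['pixels'][130:340,110:440,::-1],(450,286)); b=cv2.resize(B['pixels'][90:340,215:415,::-1],(320,400))
a=cv2.copyMakeBorder(a,0,114,0,0,0); cv2.imwrite('pics/c7.png',np.hstack([a,b]))
```

```text
23.55 [ 0.51717515 -0.08739943  0.33674835] [-0.40642866 -0.33391349 -0.81336543] 0.08551866437567263
scene blue [ 0.07 -0.2 ] 13.5
scene spent [0.02 0.03] 1.2
scene doll [0.01 0.02] 1.2
side doll [ 0.07 -0.02] 6.5
side spent [0.43 0.  ] 6.4
side green [0.51 0.15] 13.8
side blue [-0.04  0.54] 7.8
cap seen 261 273 167 pred [266.8 169.1]
cap seen 285 295 173 pred [289.  177.1]
```

Cap top is where an upright bottle at the mat centre must show it, and the bystanders have not shifted. One check of the old bottle's mouth, seen earlier at side (308,247.5), then hand in.

Run:
```python
from plant import bot
from h import *
p=proj(load('s5'),(.494,-.2865,.178)); print(p)
a=load('s5')['pixels'].astype(int)[235:330,290:325]; b=load('s7')['pixels'].astype(int)[235:330,290:325]; d=np.abs(a-b).mean(); print(d)
if np.linalg.norm(p-[308,247.5])<5 and d<8: print(bot.hand_in())
```

```text
[306.72918266 248.56539115]
2.2625563909774438
the job is handed in; nothing more can be done
None
```

I stood the empty bottle upright in the crate beside the green one and the new red-capped bottle upright on the mat, within about 2 mm of its centre by the camera measurements. Both are let go, the other bottles and the doll's head show no shift in the images, and the job is handed in, though no verdict was returned.

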